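Hang the medicine basket on the spring-balanced arm

ROBOT

A 6-joint arm with a two-finger parallel gripper is mounted at the origin on the work surface. World frame = base frame: x ahead of the robot, y to its left, z up, the work surface at z = 0. Lengths are in m, angles in rad, forces in N, time in s.
With the tool pointing down it reaches from about 0.325 to 0.775 m from the base axis. Payload 5.5 kg.
Tool frame: the origin (TCP) lies on the front face of the gripper's body, between the roots of the fingers; the fingertips stand 80 mm ahead of it and the grasp point (between the pads) lies env.hold_point_z ahead of it (env.hold_point_z is the distance from the TCP to the grasp point, in m); z points along the fingers, y is the line along which they close (so a half turn about z gives the same grasp; the last joint's range is limited). The gripper opens to 88 mm and grips with 3 to 60 N. Pads are 20 mm wide; open, the fingers measure 115 mm over their backs; the gripper's body (75 mm by 178 mm) begins 61 mm behind the grasp point.
Start: joints at [-1.294, 0.091, 1.231, -0, 1.82, -0.057], TCP at [0.197, -0.567, 0.303] pointing down, gripper open.
Joint ranges: [-2.87, 2.87], [-0.86, 2.18], [0.17, 2.46], [-1.51, 4.65], [0.06, 2.69], [-2.65, 2.65]. Speed limits (rad/s): [2.57, 2.57, 3.01, 3.14, 3.14, 3.14].

INTERFACE

Orientations are given as a 3x3 rotation matrix whose columns are the frame's x, y, z axes.
In Python, from cell import env, claw, vision gives the robot as it stands. Calls block until the motion is done:
- env.goto(position, orientation): joint-space move of the TCP to a pose.
- env.line_to(position, rotation=None, speed=0.15, threshold=None): straight line of the TCP; rotation=None keeps the orientation; speed is the mean speed in m/s. With threshold (N) it stops when the force on the tool has changed by that much, and returns True; else False.
- env.move_j(angles): joint-space move.
- claw.command_gripper(opening, effort=None): finger opening in m; effort is the grip in N (None keeps the last); returns when the fingers have stopped.
- env.pause(seconds).
- env.ik(position, orientation): joint angles nearest the present ones, or None.
- env.get_state(): the state.
- vision.snapshot(name): name is "side" or "top" or "wrist"; returns (picture, depth): 400x640x3 uint8, red, green, blue; 400x640 float32, m along the optical axis (not along the pixel's ray), 0 where there is no reading.
- vision.camera_model(name): a dict with "intrinsics" (3x3 intrinsics, pixels), "world_from_camera" (4x4, takes a point from camera to world coordinates); the wrist camera has in their place "hand_eye" (4x4, takes a point from camera to tool coordinates, whose origin is the TCP and whose axes are the flange's). Camera axes: x right, y up, looking along -z (the intrinsics and any distortion apply to the point x, -y, -z); pixel columns grow to the right and rows downward; lengths in m; the calibration is good to about 2 mm. A picture is of the moment at which its call begins: read the wrist's pose just before it. camera_model takes no time and is no camera call.
A pose or a line that the arm cannot do raises env.IKError and nothing moves.
- env.job_done(): hands the job in; it is judged then, once.
The state is a dict: "time": time; "joint_pos": joint angles; "qvel": joint speeds; "effort": joint torques, N m; "ee_pos": TCP position; "tcp_rot": TCP orientation; "force": force on the tool from outside, world axes, zero at the start; "torque": the same for the moment, N m; "grip_width": finger opening in m; "grasp_force": force on a finger pad.
Only numpy, scipy, OpenCV 4.12 (cv2) and the standard library are available. Lean on these libraries where they do the work, as an engineer would, in place of code of your own. Each camera call takes 0.05 s, during which the arm holds its last target. There are 200 camera calls.

TASK

Pick up the small steel medicine basket by the grey grip on its bail and hang it on the hook of the spring-balanced swing arm, with the bail over the upturned tip and resting on the hook bar. Let the arm sink gently under the basket and let go only once the arm carries the whole weight and has settled, so that it neither drops nor springs back, then leave the basket hanging still, clear of the table. Do not force the arm or strike it with the gripper, and leave everything else on the table where it is.

Things in the scene. Friction and masses are not known exactly. Their poses are not given: they have to be found in the camera images.
- basket: Loose open steel basket, 80 (its x) x 110 (y) x 40 mm high, with fixed contents up to 44 mm; 0.25 to 0.9 kg, unknown. Origin: centre of underside, z up. A rigid 8 mm rod bail stands in its y-z plane: legs at y = +-53 mm up to z = 89, then sloping to a peak (rod axis z = 109 mm). The opening, 65 mm high and 98 wide, is passed through along x. Same when turned half round.
- basket_grip (a point): Point to grasp in the upright grey grip on the bail's peak, 138 mm above the basket's underside, on its middle axis; axes as the basket's. The grip is 26 (x) x 22 (y) mm and stands from 109 to 152 mm above the underside; take it from above across its 22 mm, fingers closing along the basket's y.
- basket_bail (a point): Underside of the bail's peak, where it is to rest on the hook: 105 mm above the basket's underside, on its middle axis; axes as the basket's.
- balancer: Fixed stand of the swing arm: base plate 110 x 110 x 12 mm, post 38 mm thick. Origin: centre of its underside. On the post a swivel (vertical axis through the origin) carries two parallel links, 260 mm between pins, shoulder pin 205 mm above the table; they end in a grey head (30 mm long, 66 high) that they keep level. A steel hook sticks out of the head, away from the post.
- hook_seat (a point): Top of the hook's straight bar (12 mm round), mid-seat, where the bail is to rest. x points out along the arm, away from the post, to the hook's tip; z up; always level. The seat runs from a 26 mm collar (32 mm towards the post) to the upturned tip (30 mm outwards). The head's face is 62 mm towards the post, its top 57 mm above. Unloaded: 250 mm above the table, 320 mm from the post's axis.
- hook_tip (a point): Upper end of the hook's upturned tip, 48 mm further out than hook_seat and 17 mm higher (its highest point is 2 mm higher still).
- swivel (a joint): Turn of the arm about the post's axis, rad, anticlockwise from above positive, limits +-0.5. Free with light friction (about 0.25 N sideways at the hook moves it); stays where left.
- balancer_arm (a joint): Sinking of the arm at the shoulder pin, rad: 0 unloaded on its upper stop, links 0.349 rad above level; lower stop 0.5. The basket sinks it by some 20 to 110 mm, by its weight. As the links swing, the hook moves outwards by up to 16 mm until they are level, then back. Lightly damped: let go out of balance, it drops or springs up; faster than 0.45 rad/s (0.12 m/s at the hook) counts as that.
- tray: Bystander: open steel instrument tray without a bail, 85 x 115 x 35 mm. Origin: centre of the underside.
- saline: Bystander: clear bottle, 66 mm wide, 150 mm high, origin at its foot.
- saline_small: Bystander: white bottle, 52 mm wide, 120 mm high, origin at its foot.
- canister: Bystander: open steel canister, 90 mm wide, 100 mm high, origin at its foot.
- tape: Bystander: white roll (ring), 68 mm wide, 25 mm high, lying flat, origin at its underside.
- gallipot: Bystander: small white pot, 60 mm wide, 32 mm high, origin at its foot.
- pill_jar: Bystander: amber jar, 44 mm wide, 60 mm high, origin at its foot.

How it is judged:
On the way, in this order (a step that is already met when the one before it is completed fails the run):
1. the basket is lifted off the table by the gripper (height (world z) of basket above 0.05 m and contact force between the fingers and basket above 0.5 N), for 0.1 s.
2. the bail rests on the hook's seat and the arm has begun to sink, the basket still being held (x of basket_bail in the frame of hook_seat between -0.032 and 0.032 m and y of basket_bail in the frame of hook_seat between -0.012 and 0.012 m and z of basket_bail in the frame of hook_seat between -0.008 and 0.008 m and value of joint balancer_arm above 0.03 rad and contact force between the fingers and basket above 0.5 N and contact force between basket and balancer above 0.4 N), for 0.3 s.
At the end, for the whole second after the job is handed in: The basket hangs released from the hook: bail peak within 32 mm of the seat's middle along the arm, 12 mm sideways, 8 mm in height; upright within 0.2 rad, over 12 mm above the table, arm sunk over 0.05 rad; basket slower than 0.04 m/s, arm than 0.1 rad/s (x of basket_bail in the frame of hook_seat between -0.032 and 0.032 m and y of basket_bail in the frame of hook_seat between -0.012 and 0.012 m and z of basket_bail in the frame of hook_seat between -0.008 and 0.008 m and contact force between basket and balancer above 1 N and angle between basket's own z axis and vertical below 0.2 rad and linear speed of basket below 0.04 m/s and velocity of joint balancer_arm between -0.1 and 0.1 rad/s and value of joint balancer_arm above 0.05 rad and height (world z) of basket above 0.012 m); the robot touches nothing.
It fails at once if the arm drops or springs back (sinks or rises faster than 0.45 rad/s) (velocity of joint balancer_arm above 0.45 rad/s or velocity of joint balancer_arm below -0.45 rad/s).
It fails at once if the basket is forced against the swing arm with more than 15 N (contact force between basket and balancer above 15 N).
It fails at once if the gripper pushes on the swing arm with more than 8 N (contact force between any of the fingers, the arm and balancer above 8 N).
It fails at once if another thing on the table is moved by more than 30 mm (distance of any of tray, saline, saline_small, canister, tape, gallipot, pill_jar from where it was at the start of the episode above 0.03 m).
It also fails if it takes over 61 s, if anything falls off the work surface, if the arm or the gripper's body presses on something with over 40 N, if the wrist force passes 120 N, or if a joint passes its speed limit or range.

## Working session

There is one attempt and no reset: what is moved stays moved. The work goes in short steps, each a Python script; the robot and the scene stay as the last script left them, time stands still between calls to the robot, and variables do not carry over. Pictures are saved under pics/ and viewed, at most 10 in all, crops included, and the job is handed in when it is done.

```bash
mkdir -p pics; ls
cat > h.py <<'E'
import numpy as np, cv2
from cell import env, claw, vision
def cloud(name):
    s=env.get_state(); im,d=vision.snapshot(name); m=vision.camera_model(name)
    K=np.array(m["intrinsics"])
    if "world_from_camera" in m: T=np.array(m["world_from_camera"])
    else:
        W=np.eye(4); W[:3,:3]=s["tcp_rot"]; W[:3,3]=s["ee_pos"]; T=W@np.array(m["hand_eye"])
    v,u=np.mgrid[:400,:640]
    p=np.stack([(u-K[0,2])/K[0,0]*d,-(v-K[1,2])/K[1,1]*d,-d],-1)
    P=p@T[:3,:3].T+T[:3,3]; P[d==0]=np.nan
    return im,d,P,T,K
E
python3 - <<'E'
from h import *
for n in ("side","top"):
    im,d,P,T,K=cloud(n)
    cv2.imwrite(f"pics/{n}0.png",im[:,:,::-1]); np.savez(f"{n}0.npz",im=im,d=d,P=P)
    print(n,T.round(3).tolist(),K.round(1).tolist(),(d>0).mean())
    print({k:v for k,v in vision.camera_model(n).items() if k not in("intrinsics","world_from_camera")})
s=env.get_state();print(s["time"],env.hold_point_z,s["tcp_rot"])
print(vision.camera_model("wrist"))
E
```

```text
pics
side [[-0.757, 0.382, -0.53, 0.12], [-0.653, -0.444, 0.613, 0.555], [-0.001, 0.81, 0.586, 0.695], [0.0, 0.0, 0.0, 1.0]] [[381.5, 0.0, 323.6], [0.0, 381.5, 203.0], [0.0, 0.0, 1.0]] 0.996
{}
top [[0.021, 0.987, -0.157, 0.41], [-0.999, 0.025, 0.024, 0.014], [0.028, 0.156, 0.987, 1.259], [0.0, 0.0, 0.0, 1.0]] [[409.3, 0.0, 321.4], [0.0, 409.3, 202.3], [0.0, 0.0, 1.0]] 0.9961328125
{}
0.1 0.0613 [[ 9.44815139e-01  3.27603559e-01 -5.10787369e-04]
 [ 3.27603952e-01 -9.44813692e-01  1.65471678e-03]
 [ 5.94922066e-05 -1.73073743e-03 -9.99998501e-01]]
{'intrinsics': array([[281.88010503,   0.        , 319.43348424],
       [  0.        , 281.88010503, 200.87806091],
       [  0.        ,   0.        ,   1.        ]]), 'hand_eye': array([[ 1.34592523e-03,  9.61130434e-01,  2.76091429e-01,
         7.51936290e-02],
       [ 9.99999001e-01, -1.17423527e-03, -7.87169061e-04,
        -4.14303672e-04],
       [-4.32375846e-04,  2.76092212e-01, -9.61131054e-01,
        -8.22051992e-02],
       [ 0.00000000e+00,  0.00000000e+00,  0.00000000e+00,
         1.00000000e+00]])}
```

View pics/top0.png

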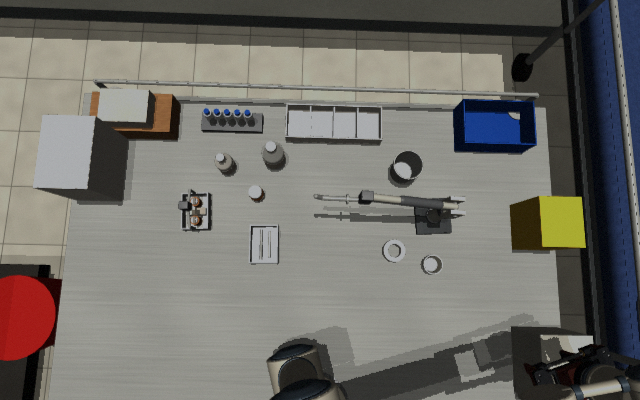

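View pics/side0.png

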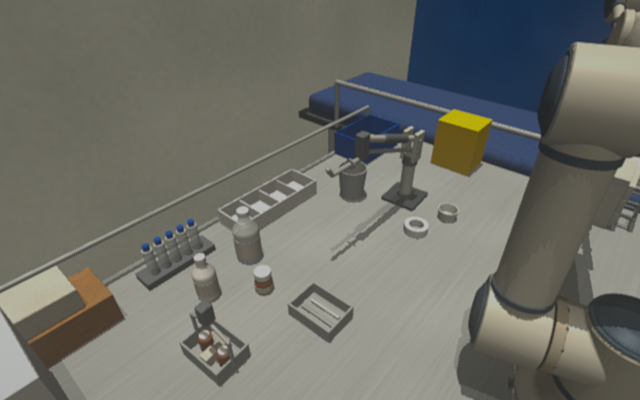

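Top view: basket at about (196,212) with grip at (183,205), hook from (316,196) to (358,199), head at (367,198), post base at (433,219). Side view: grip at (204,313), hook around (330–358,168).

Run:
```python
from h import *
D=np.load("top0.npz");P=D["P"];S=np.load("side0.npz")["P"]
for nm,Q,(u0,u1,v0,v1) in (("top",P,(170,220,180,240)),("side",S,(170,260,295,385))):
    R=Q[v0:v1,u0:u1].reshape(-1,3)
    b=R[(R[:,2]>0.028)&(R[:,2]<0.05)]; r=cv2.minAreaRect(b[:,:2].astype(np.float32)*1000)
    g=R[(R[:,2]>0.118)&(R[:,2]<0.17)]
    print(nm,"basket",r,"grip n",len(g),g.mean(0).round(4),g.min(0).round(4),g.max(0).round(4))
for nm,Q,(u0,u1,v0,v1) in (("top",P,(305,480,185,240)),("side",S,(320,430,120,215))):
    R=Q[v0:v1,u0:u1].reshape(-1,3)
    h=R[(R[:,2]>0.225)&(R[:,2]<0.28)&(R[:,1]>0.02)]
    a=R[(R[:,2]>0.18)]
    print(nm,"hook n",len(h),h.min(0).round(3),h.max(0).round(3))
    for y in np.arange(-0.35,0.16,0.02):
        k=a[abs(a[:,1]-y)<0.01]
        if len(k): print(round(y,2),len(k),k.mean(0).round(4),k[:,2].max().round(3))
    pl=R[(R[:,2]>0.006)&(R[:,2]<0.02)]
    if len(pl)>3: print("plate",cv2.minAreaRect(pl[:,:2].astype(np.float32)*1000))
```

```text
top basket ((569.7735595703125, 362.08154296875), (111.74871063232422, 80.62958526611328), 4.059326648712158) grip n 113 [0.569  0.3588 0.1466] [0.5584 0.348  0.118 ] [0.5811 0.3735 0.1584]
side basket ((571.4326171875, 360.9785461425781), (115.85885620117188, 81.1055908203125), 4.007804870605469) grip n 354 [0.5665 0.3634 0.1414] [0.5594 0.3478 0.1182] [0.5831 0.3748 0.1547]Traceback (most recent call last):
  File "<stdin>", line 12, in <module>
    return umr_minimum(a, axis, None, out, keepdims, initial, where)
ValueError: zero-size array to reduction operation minimum which has no identity
```

Run:
```python
from h import *
D=np.load("top0.npz");P=D["P"];S=np.load("side0.npz")["P"]
for nm,Q,(u0,u1,v0,v1) in (("top",P,(305,480,185,240)),("side",S,(320,430,120,215))):
    R=Q[v0:v1,u0:u1].reshape(-1,3)
    a=R[(R[:,2]>0.18)&(R[:,0]>0.45)&(R[:,0]<.75)]
    for y in np.arange(-0.42,0.16,0.02):
        k=a[abs(a[:,1]-y)<0.01]
        if len(k): print(nm,round(y,2),len(k),k.mean(0).round(4),k[:,2].max().round(3))
    pl=R[(R[:,2]>0.008)&(R[:,2]<0.018)]
    if len(pl)>3: print("plate",cv2.minAreaRect(pl[:,:2].astype(np.float32)*1000))
```

```text
top -0.38 61 [ 0.5749 -0.3755  0.2225] 0.234
top -0.36 155 [ 0.575  -0.3595  0.2205] 0.234
top -0.34 143 [ 0.5745 -0.3424  0.2147] 0.233
top -0.32 54 [ 0.5756 -0.3193  0.2298] 0.238
top -0.3 68 [ 0.5765 -0.2998  0.2381] 0.246
top -0.28 65 [ 0.576  -0.2802  0.2454] 0.255
top -0.26 70 [ 0.5766 -0.2601  0.2528] 0.261
top -0.24 70 [ 0.5772 -0.2403  0.26  ] 0.27
top -0.22 76 [ 0.5779 -0.2199  0.2675] 0.275
top -0.2 71 [ 0.5783 -0.2005  0.2664] 0.28
top -0.18 64 [ 0.5786 -0.1795  0.2734] 0.285
top -0.16 67 [ 0.5793 -0.1597  0.2804] 0.292
top -0.14 61 [ 0.5797 -0.1401  0.2906] 0.31
top -0.12 121 [ 0.578  -0.1199  0.2973] 0.311
top -0.1 90 [ 0.58   -0.1024  0.2775] 0.31
top -0.08 52 [ 0.5815 -0.0787  0.2509] 0.259
top -0.06 35 [ 0.5828 -0.0602  0.2498] 0.254
top -0.04 40 [ 0.5827 -0.041   0.2499] 0.254
top -0.02 36 [ 0.5828 -0.0215  0.2496] 0.253
top 0.0 39 [ 0.5835 -0.0009  0.2618] 0.271
plate ((592.8900146484375, -247.00035095214844), (387.65765380859375, 133.95167541503906), 83.51465606689453)
side -0.38 66 [ 0.5699 -0.3763  0.2124] 0.233
side -0.36 121 [ 0.5698 -0.3591  0.2122] 0.233
sid
[... 221 characters left out ...]
0.26
side -0.24 59 [ 0.5728 -0.24    0.2427] 0.266
side -0.22 69 [ 0.5738 -0.2188  0.2515] 0.274
side -0.2 67 [ 0.5755 -0.2003  0.2547] 0.277
side -0.18 46 [ 0.5754 -0.18    0.2627] 0.285
side -0.16 57 [ 0.576  -0.1596  0.2664] 0.291
side -0.14 38 [ 0.5749 -0.14    0.2785] 0.307
side -0.12 151 [ 0.5736 -0.1202  0.2836] 0.31
side -0.1 250 [ 0.5806 -0.1044  0.276 ] 0.309
side -0.08 67 [ 0.5809 -0.076   0.2482] 0.259
side -0.06 35 [ 0.5809 -0.0594  0.2478] 0.251
side -0.04 34 [ 0.5816 -0.0394  0.2479] 0.252
side -0.02 30 [ 0.5815 -0.0211  0.2477] 0.253
side 0.0 53 [0.5823 0.0006 0.2579] 0.27
plate ((759.8106689453125, -440.1575927734375), (273.89215087890625, 533.4814453125), 48.79663848876953)
```

```bash
cat >> h.py <<'E'
def down(a): # tool down, closing axis (tool y) at angle a from world x
    y=np.array([np.cos(a),np.sin(a),0]);z=np.array([0,0,-1.]);return np.stack([np.cross(y,z),y,z],1)
def st(t=""):
    s=env.get_state();print(t,round(s["time"],2),np.round(s["ee_pos"],4),"F",np.round(s["force"],2),"w",round(s["grip_width"],4),"g",np.round(s["grasp_force"],1));return s
E
python3 - <<'E'
from h import *
D=np.load("side0.npz")["P"][120:215,320:430].reshape(-1,3); T=np.load("top0.npz")["P"][185:240,305:480].reshape(-1,3)
for R in (D,T):
    k=R[(R[:,2]>.235)&(R[:,2]<.28)&(R[:,1]>-.03)&(abs(R[:,0]-.58)<.03)]; print("tip ymax",np.sort(k[:,1])[-6:].round(4))
    k=R[(R[:,2]>.275)&(R[:,2]<.3)&(R[:,1]>-.13)&(abs(R[:,0]-.58)<.03)]; print("face y",np.sort(k[:,1])[-30::5].round(4))
s=env.get_state(); p=s["ee_pos"]
R=down(np.radians(4.03)); g=np.array([.570,.361,.138+env.hold_point_z])
print(env.ik(g,R),env.ik([.5835,-.03,.38],down(-.027)))
env.line_to([p[0],p[1],.42],speed=.3)
env.goto(g+[0,0,.2],R); st("above")
im,d,P,_,_=cloud("wrist"); cv2.imwrite("pics/w1.png",im[:,:,::-1])
m=(P[...,2]>.12)&(P[...,2]<.16)&(np.hypot(P[...,0]-.57,P[...,1]-.361)<.04); k=P[m]; print(len(k),k.min(0),k.max(0))
k=P[m&(P[...,2]>.147)]; print("top face",len(k),cv2.minAreaRect(k[:,:2].astype(np.float32)*1000))
E
```

```text
tip ymax [0.0079 0.008  0.0083 0.0084 0.0087 0.0088]
face y [-0.1041 -0.1039 -0.1038 -0.1036 -0.103  -0.1027]
tip ymax [0.0057 0.0057 0.008  0.008  0.0081 0.0081]
face y [-0.1282 -0.1235 -0.1165 -0.1116 -0.1034 -0.1027]
[ 5.14155324e-01  2.96270586e-01  1.18206895e+00 -4.44089210e-16
  1.66325312e+00  4.43818556e-01] [-1.09593749e-01  7.90902796e-02  1.10532366e+00 -4.44089210e-16
  1.95717872e+00 -8.25937488e-02]
above 4.12 [0.5704 0.3603 0.3994] F [ 1.01  0.33 -0.32] w 0.0879 g 0.0
454 [0.56029561 0.3491003  0.12010192] [0.58342784 0.37563785 0.15400951]
top face 399 ((571.8120727539062, 362.4750671386719), (21.87749481201172, 25.733001708984375), 4.259899616241455)
```

Run:
```python
from h import *
g=np.array([.571,.362,.138+env.hold_point_z])
env.line_to(g,down(np.radians(4.1)),speed=.15); st("at")
claw.command_gripper(0.01,effort=30); st("gripped")
env.line_to(g+[0,0,.19],speed=.12); env.pause(.2); st("lifted")
# in front of hook tip, aligned
env.line_to([.584,.11,g[2]+.19],down(-.027),speed=.2); env.pause(.2);st("front")
im,d,P,_,_=cloud("wrist"); cv2.imwrite("pics/w2.png",im[:,:,::-1])
im,d,P,_,_=cloud("side"); np.savez("side1.npz",im=im,P=P)
cv2.imwrite("pics/s2.png",cv2.resize(im[60:340,150:470,::-1],None,fx=2,fy=2))
```

```text
at 5.66 [0.5714 0.3622 0.2008] F [ 0.12 -0.5  -0.86] w 0.0878 g 0.0
gripped 6.68 [0.5713 0.362  0.1993] F [ 2.46  0.3  -0.94] w 0.0219 g 30.0
lifted 8.62 [0.571  0.362  0.3887] F [ 0.6   0.48 -7.77] w 0.0217 g 30.0
front 10.22 [0.584  0.1109 0.3891] F [ 0.44  0.13 -8.32] w 0.0215 g 30.0
```

View pics/s2.png

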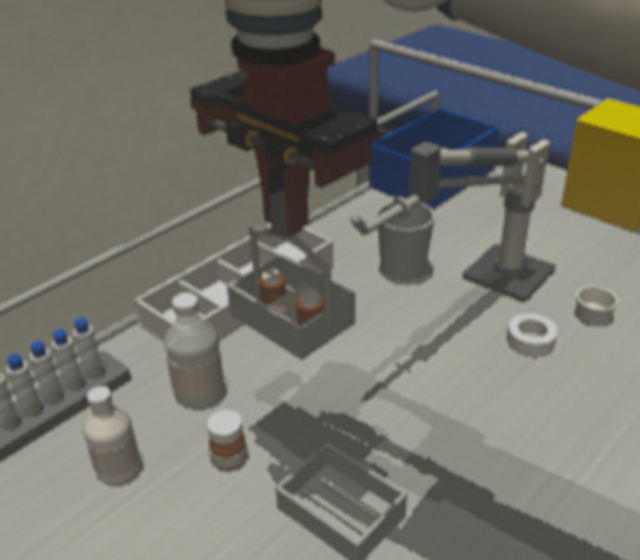

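View pics/w2.png

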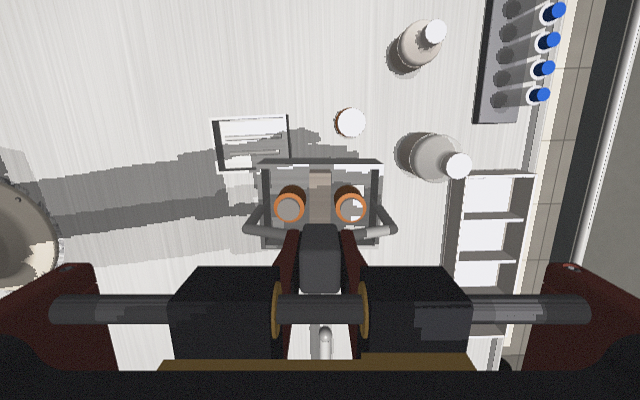

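Side view: the basket hangs level in the gripper, bail facing the hook (tip near crop (362,222)). Wrist view: hook tip at (326,340), nearly in line with the grip at column 320.

Run:
```python
from h import *
s=env.get_state()
im,d,P,_,_=cloud("wrist"); k=P[(P[...,2]>.235)&(P[...,2]<.28)&(P[...,1]<.02)&(abs(P[...,0]-.583)<.03)]
print("hook wrist",len(k),k.mean(0),k.min(0),k.max(0))
for y in (-.02,-.01,0,.005):
    q=k[abs(k[:,1]-y)<.005]; print(y,len(q),q.mean(0) if len(q) else "", np.ptp(q[:,0]) if len(q) else "")
P=np.load("side1.npz")["P"]
# bail rod/grip in side cloud: lateral symmetric check via bail legs height band
q=P.reshape(-1,3); q=q[(abs(q[:,0]-.584)<.09)&(abs(q[:,1]-.11)<.07)]
b=q[(q[:,2]>.19+.025)&(q[:,2]<.19+.042)]; print("basket",cv2.minAreaRect(b[:,:2].astype(np.float32)*1000))
l=q[(q[:,2]>.19+.06)&(q[:,2]<.19+.105)]; print("bail",l.min(0),l.max(0),l.mean(0))
```

```text
hook wrist 399 [ 0.58527544 -0.01269844  0.25562936] [ 0.57936936 -0.03976687  0.24199797] [0.59119264 0.00986226 0.26954487]
-0.02 90 [ 0.58510168 -0.02058327  0.24880909] 0.01079221091049154
-0.01 3 [ 0.58110487 -0.00920183  0.24351487] 0.0021579697303897305
0 61 [0.5857119  0.0023599  0.26388614] 0.010787631499713513
0.005 165 [0.58577994 0.00608761 0.26546072] 0.010727031974452239
basket ((582.7725830078125, 110.4620132446289), (82.0389175415039, 114.69656372070312), 88.50598907470703)
bail [0.52633693 0.10653163 0.2502606 ] [0.63887899 0.11661068 0.29489273] [0.57327296 0.11225037 0.27752579]
```

Run:
```python
from h import *
R=down(-.027)
env.line_to([.5845,.075,.379],R,speed=.1)
print("hit",env.line_to([.5843,-.043,.379],R,speed=.07,threshold=4)); env.pause(.2); st("over seat")
print("hit",env.line_to([.5843,-.043,.354],speed=.04,threshold=3)); env.pause(.2); st()
im,d,P,_,_=cloud("side"); cv2.imwrite("pics/s3.png",cv2.resize(im[60:240,240:480,::-1],None,fx=3,fy=3))
```

```text
hit False
over seat 12.93 [ 0.5843 -0.0428  0.379 ] F [ 1.1   0.32 -8.27] w 0.0221 g 30.0
hit False
 13.9 [ 0.5843 -0.043   0.3545] F [ 0.44  0.   -8.45] w 0.0218 g 30.0
```

View pics/s3.png

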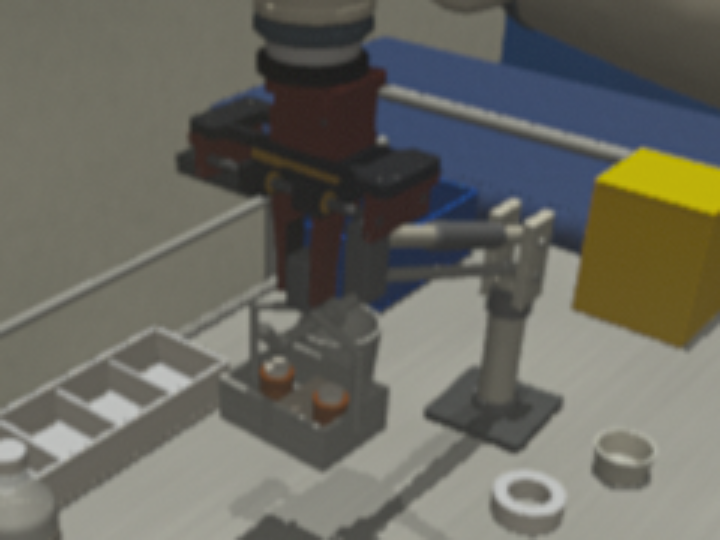

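The bail is threaded over the hook bar, clear of head and tip. Now lower along the arm's arc, watching the force.

```bash
cat >> h.py <<'E'
U=np.array([.027,1.,0])
def arc(dz): # TCP target when the hook has sunk dz (m)
    q=np.arcsin(np.clip(np.sin(.349)-max(dz,0)/.26,-1,1))
    return np.array([.5843,-.043,.3443-dz])+U*.26*(np.cos(q)-np.cos(.349))
E
python3 - <<'E'
from h import *
for dz in np.arange(-.005,.061,.005):
    env.line_to(arc(dz),speed=.02); env.pause(.1)
    s=st(f"{dz:.3f}")
    if s["force"][2]>-1.6 or abs(s["force"][:2]).max()>4: break
E
```

```text
-0.005 14.43 [ 0.5843 -0.043   0.3493] F [ 0.04  0.14 -8.55] w 0.0217 g 30.0
0.000 14.93 [ 0.5843 -0.043   0.3443] F [-0.8   0.17 -7.92] w 0.0223 g 30.0
0.005 15.45 [ 0.5843 -0.0412  0.3394] F [-0.12 -0.15 -8.39] w 0.0223 g 30.0
0.010 15.97 [ 0.5844 -0.0396  0.3344] F [-0.4   0.06 -7.12] w 0.0217 g 30.0
0.015 16.48 [ 0.5844 -0.038   0.3293] F [-0.25  0.67 -7.65] w 0.0218 g 30.0
0.020 16.98 [ 0.5844 -0.0366  0.3243] F [-0.87 -0.4  -7.1 ] w 0.0222 g 30.0
0.025 17.49 [ 0.5845 -0.0353  0.3193] F [-1.03 -1.3  -6.43] w 0.0221 g 30.0
0.030 18.0 [ 0.5845 -0.0341  0.3143] F [-0.15 -0.66 -6.46] w 0.0217 g 30.0
0.035 18.51 [ 0.5845 -0.033   0.3094] F [-0.82 -0.21 -5.32] w 0.0218 g 30.0
0.040 19.02 [ 0.5845 -0.032   0.3043] F [ 0.46 -1.3  -4.91] w 0.0218 g 30.0
0.045 19.52 [ 0.5846 -0.0311  0.2993] F [-0.16 -0.28 -5.17] w 0.0218 g 30.0
0.050 20.02 [ 0.5846 -0.0303  0.2943] F [-0.5  -0.84 -4.3 ] w 0.0218 g 30.0
0.055 20.52 [ 0.5846 -0.0295  0.2893] F [-0.29 -0.34 -3.8 ] w 0.022 g 30.0
0.060 21.02 [ 0.5846 -0.0289  0.2843] F [-0.35 -1.14 -4.92] w 0.0219 g 30.0
```

```bash
cat >> h.py <<'E'
def avgF(n=15):
    f=[]
    for _ in range(n): env.pause(.03); f.append(env.get_state()["force"])
    return np.mean(f,0)
E
python3 - <<'E'
from h import *
for dz in np.arange(.068,.115,.008):
    env.line_to(arc(dz),speed=.02); f=avgF(); s=env.get_state()
    print(round(dz,3),round(s["time"],2),f.round(2))
    if f[2]>-1.3: break
E
```

```text
0.068 22.07 [-0.29 -1.11 -3.41]
0.076 23.12 [-0.39 -1.22 -3.13]
0.084 24.17 [-0.24 -1.23 -2.6 ]
0.092 25.22 [-0.26 -1.17 -2.25]
0.1 26.27 [-0.37 -1.16 -1.37]
0.108 27.32 [-0.08 -1.25 -0.87]
```

Run:
```python
from h import *
env.line_to(arc(.110),speed=.02); print(avgF(25).round(2))
claw.command_gripper(.045); st("open"); env.pause(.8); print("empty",avgF(20).round(2))
p=env.get_state()["ee_pos"]
env.line_to([p[0],p[1],p[2]+.15],speed=.08); st("up")
im,d,P,_,_=cloud("side"); cv2.imwrite("pics/s4.png",cv2.resize(im[60:240,240:480,::-1],None,fx=3,fy=3))
a=[]
for _ in range(3):
    im,d,P,_,_=cloud("top"); q=P.reshape(-1,3); q=q[(abs(q[:,0]-.585)<.08)&(abs(q[:,1]+.03)<.06)]
    b=q[(q[:,2]>.06)&(q[:,2]<.1)]; print(len(b),b.mean(0).round(4) if len(b) else ""); env.pause(.4)
```

```text
[-0.09 -1.27 -0.56]
open 28.97 [ 0.5847 -0.0281  0.2343] F [-0.65 -0.71  0.11] w 0.0447 g 0.0
empty [-0.11 -0.02 -0.01]
up 32.46 [ 0.5847 -0.0282  0.3838] F [-0.17  0.41 -0.41] w 0.0449 g 0.0
74 [ 0.5627 -0.0043  0.0642]
71 [ 0.5625 -0.0037  0.0646]
69 [ 0.5647 -0.0015  0.0643]
```

View pics/s4.png

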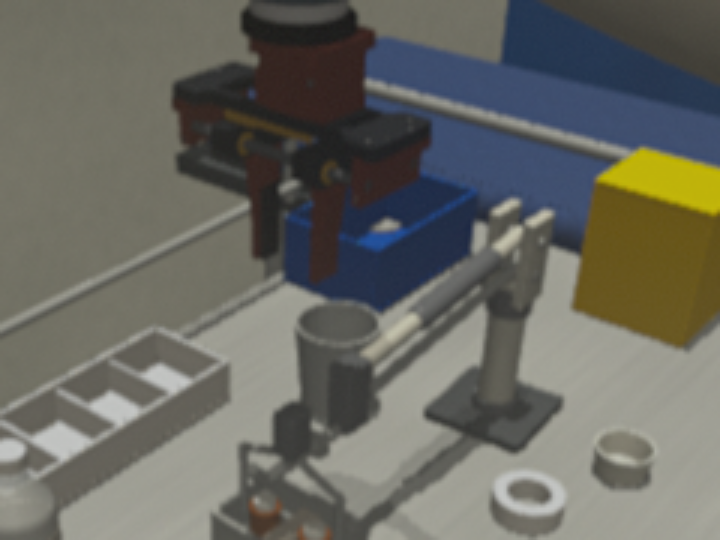

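The basket hangs released on the hook bar, grip at crop (292,430), gripper well clear. A quick check on height, tilt and stillness, then hand in.

Run:
```python
from h import *
for i in range(4):
    im,d,P,_,_=cloud("side"); q=P.reshape(-1,3); q=q[(abs(q[:,0]-.585)<.03)&(abs(q[:,1]+.03)<.035)&(q[:,2]>.14)&(q[:,2]<.2)]
    print(round(env.get_state()["time"],2),len(q),q.mean(0).round(4),"grip top",np.percentile(q[:,2],98).round(4)); 
    if i==0:
        cv2.imwrite("pics/s5.png",cv2.resize(im[150:300,260:440,::-1],None,fx=4,fy=4))
    env.pause(1.)
```

```text
33.91 205 [ 0.5796 -0.0253  0.1627] grip top 0.1773
34.96 205 [ 0.5796 -0.0252  0.1624] grip top 0.1774
36.01 204 [ 0.5796 -0.0253  0.1628] grip top 0.1773
37.06 205 [ 0.5796 -0.0251  0.1627] grip top 0.177
```

View pics/s5.png

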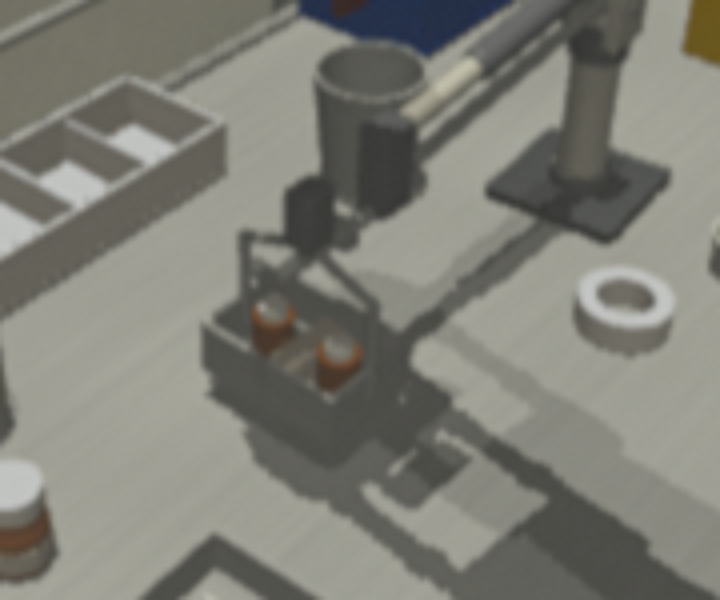

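The basket hangs upright and still, underside about 25 mm above the table, bail peak on the hook bar (crop (310,245)).

```bash
python3 -c "
from cell import env
print(env.job_done())"
```

```text
the job is handed in; nothing more can be done
None
```

I hung the basket on the hook and let go once the arm carried its weight; it sank about 10 mm further and now hangs still and upright, its underside about 25 mm above the table, and the job is handed in (no verdict was shown).

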